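Tip a battery pack out of its charging dock

ROBOT

A 6-joint arm with a two-finger parallel gripper is mounted at the origin on the work surface. World frame = base frame: x ahead of the robot, y to its left, z up, the work surface at z = 0. Lengths are in m, angles in degrees, forces in N, time in s.
With the tool pointing down it reaches from about 0.4 to 0.825 m from the base axis. Payload 7 kg.
Tool frame: the origin (TCP) lies at the very end of the fingers, on their centre line; the grasp point (between the pads) lies 19 mm behind it (r.hold_point_z is the distance from the TCP to the grasp point, in m); z points along the fingers, y is the direction in which the jaws open and shut (so a half turn about z gives the same grasp; the last joint's range is limited). The gripper opens to 88 mm and grips with 3 to 60 N. Pads are 19 mm wide; open, the fingers measure 130 mm over their backs; the gripper's body (78 mm by 193 mm) begins 47 mm behind the grasp point.
Start: joints at [90.82, 20.546, 0.682, 0, -70.136, -16.507], TCP at [0.183, 0.65, 0.197] pointing down, gripper open.
Joint ranges: [-176.03, 176.03], [-82.01, 121.73], [-58.28, 71.71], [-173.87, 95.51], [-174.79, -0.11], [-173.66, 173.66]. Speed limits (degrees/s): [136.94, 136.94, 172.46, 180, 180, 180].

INTERFACE

Orientations are given as [roll, pitch, yaw] about the fixed x, y, z axes, in that order (R = Rz(yaw) Ry(pitch) Rx(roll)).
In Python, from plant import r gives the robot as it stands. The module is installed in compiled form; this text tells all that it offers.
- The arm moves only by the shell command python3 -m inch 'ROWS' [FORCE]. ROWS is text: rows parted by semicolons, each of 7 numbers parted by spaces: the shift along the tool's x, y, z in m, then the turn, a rotation vector about the tool's x, y, z in rad, then the opening, from 0 (shut) to 1 (fully open). In form: tx ty tz ax ay az jaw; .... A call has 1 to 20 rows; each row shifts and turns the commanded pose from where the row before left it, along the tool's axes as they then stand; what a row does not reach is not made up. A row lasts 1/12 s, in which the tool goes at most 41.7 mm and 7.16 degrees, less where a joint would pass 70% of its speed; a pose out of reach is approached as far as the arm can. A call with a gripper value outside its range is refused whole. The fingers move at their own pace and stop on an object; FORCE is the grip in N (left out, the last holds). Time passes only in rows, so rows that do not move let the fingers close. It gives the time, the measured TCP pose, the force and the opening at its end, in the units of the state.
- r.get_state(): the state, without advancing time (a new reading comes with each control period).
- r.capture(name): name is "side" or "top"; returns the picture (400x640x3 uint8, red, green, blue); there is no depth.
- r.camera_params(name): a dict with "vfov" (degrees; the focal length in pixels is half the picture's height over the tangent of half this angle, whatever the lens; pixels are square), "cx", "cy" (the principal point, pixels), "distortion" ([k1, k2, p1, p2, k3] as OpenCV has them; the pictures are not rectified), "R" (3x3) and "t" (3): a world point X has camera coordinates R X + t. Camera axes: x right, y down, z forward; pixel columns grow to the right and rows downward; lengths in m; the calibration is good to about 2 mm. A picture is of the moment at which its call begins. camera_params takes no time and is no camera call.
- r.close_job(): hands the job in, once; it reports no verdict.
Trained networks look in the newest picture that a camera, given by its name, has taken for a name from the list of things; names that differ only in an ending like _2 or _b are one class to them, and where a whole thing is asked for, a point or a joint stands for the part that bears it (a point fixed in the world has none). Each returns a list of dicts, best first, with "p" (0 to 1); they miss things now and then, are a little off and sometimes report something else, mostly with a low value. They report only what shows in the picture. A call takes as long as a camera call. They do not tell look-alikes from the thing itself.
- r.recognise(target, camera): "xy" ([column, row] in pixels, amid what is visible of it).
The state is a dict: "time_s": time; "joints": joint angles; "qd": joint speeds; "joint_torque": joint torques, N m; "tcp_pos": TCP position; "eef_rot": TCP orientation; "contact_force": force on the tool from outside, world axes, zero at the start; "moment": the same for the moment, N m; "gripper_width": finger opening in m.
Only numpy, scipy, OpenCV 4.12 (cv2) and the standard library are available. Lean on these libraries where they do the work, as an engineer would, in place of code of your own. Each camera call takes 0.05 s, during which the arm holds its last target.

TASK

Take the blue battery pack out of the charging dock: it lies flush in its pocket, so press down the end with the white mark until the other end tips up and stays up, then pinch the raised end, lift the pack out and set it down flat, right way up, in the yellow kit tray, without dropping it. Leave the orange pack sitting in its pocket.

Things in the scene. Friction and masses are not known exactly. Their poses are not given: they have to be found in the camera images.
- blue_pack: Blue block 84 x 28 x 14 mm, 0.11 kg, flush in an outer dock pocket. Origin: underside centre; x to its white-marked end (mark 34 mm out), z up. A ridge lies under it at x = +2 mm. Push the mark 11 mm or more below flush (under 5 N; ramp stops it at 18 mm): it rocks 30 degrees and stays so when let go, the unmarked end's top edge 20 mm above the dock, its sides (28 mm apart) free to pinch.
- orange_pack: Orange battery pack, same shape, size, mass and axes as the blue one, level in the other outer pocket. It stays there.
- dock: Fixed grey dock 112 x 176 mm, flat top 42 mm up. Origin: underside centre; x as the packs' x, z up. Pockets at y = -56, 0 (empty), +56 mm: 31 mm wide, level floor 28 mm up from x = -45.5 mm to the ridge at x = 0 (pack play 1.5 mm a side). Beyond it a well 48 mm wide to x = +52 mm, with a ramp falling at 30 degrees, leaves room for closed fingertips on the mark; far wall 24 mm high.
- tray: Fixed empty yellow tray, 180 x 150 mm outside (x, y), walls 4 mm thick, 16 mm high, floor 4 mm above the underside. Origin: centre of its underside, z up. The pack may lie anywhere in it, at any yaw, flat on the floor.
Mind the look-alikes: they are no part of the job. There is more than one size of the orange_pack; the job needs the smallest. Of the things shaped like the blue_pack, the blue one is meant.

How it is judged (in metres and radians):
On the way:
1. the blue pack is tipped up in its dock pocket, unmarked end high, still resting on the ridge (angle between blue_pack's own z axis and vertical between 0.38 and 0.75 rad and angle between blue_pack's own x axis and vertical above 1.9 rad and x of blue_pack in the frame of dock between -0.02 and 0.015 m and z of blue_pack in the frame of dock between 0.017 and 0.037 m), for 0.2 s.
At the end, for the whole second after the job is handed in: The blue pack lies flat (within 8 degrees), right way up and at rest on the floor of the yellow tray, let go; the orange pack is still level in its pocket, within 12 mm of where it was (x of blue_pack in the frame of tray between -0.075 and 0.075 m and y of blue_pack in the frame of tray between -0.06 and 0.06 m and z of blue_pack in the frame of tray between -0.002 and 0.01 m and angle between blue_pack's own z axis and vertical below 0.15 rad and linear speed of blue_pack below 0.02 m/s and angular speed of blue_pack below 0.2 rad/s and not (distance of orange_pack from where it was at the start of the episode above 0.012 m or angle between orange_pack's own z axis and vertical above 0.15 rad)); the robot touches nothing.
It fails at once if the orange pack is moved by more than 12 mm or tipped by more than 8 degrees (distance of orange_pack from where it was at the start of the episode above 0.012 m or angle between orange_pack's own z axis and vertical above 0.15 rad).
It fails at once if the blue pack is let go more than 50 mm above the tray (horizontal distance between blue_pack and tray below 0.1 m and z of blue_pack in the frame of tray above 0.055 m and contact force between the fingers and blue_pack below 0.02 N).
It also fails if it takes over 48 s, if anything falls off the work surface, if the arm or the gripper's body presses on something with over 40 N, if the wrist force passes 120 N, or if a joint passes its speed limit or range.

## Working session

There is one attempt and no reset: what is moved stays moved. The work goes in short steps, Python scripts to look and compute and a shell command to move; the robot and the scene stay as the last step left them, time stands still between calls to the robot, and variables do not carry over. Pictures are saved under pics/ and viewed, and the job is handed in when it is done.

```bash
mkdir -p pics; cat > h.py <<'E'
import numpy as np,cv2
from plant import r
def cam(n):
    p=r.camera_params(n); f=200/np.tan(np.radians(p['vfov'])/2)
    K=np.array([[f,0,p['cx']],[0,f,p['cy']],[0,0,1]]); return K,np.array(p['distortion'],float),np.array(p['R']),np.array(p['t'])
def w2p(n,X):
    K,d,R,t=cam(n); return cv2.projectPoints(np.array(X,float).reshape(-1,3),cv2.Rodrigues(R)[0],t,K,d)[0].reshape(-1,2)
def p2w(n,uv,z):
    K,d,R,t=cam(n); q=cv2.undistortPoints(np.array(uv,float).reshape(-1,1,2),K,d).reshape(-1,2)
    D=np.c_[q,np.ones(len(q))]@R; C=-R.T@t
    return C+D*((z-C[2])/D[:,2])[:,None]
E
python3 - <<'E'
from h import *
for n in("top","side"):
    im=r.capture(n); cv2.imwrite(f"pics/{n}0.png",im[:,:,::-1])
    K,d,R,t=cam(n); print(n,-R.T@t,K[0,0])
    for o in("blue_pack","orange_pack","dock","tray"): print(o,[(np.round(a['xy']),round(a['p'],2)) for a in r.recognise(o,n)])
s=r.get_state();print(s['tcp_pos'],s['eef_rot'],s['gripper_width'],s['time_s'])
E
```

```text
top [ 0.46559186 -0.03265064  0.81159536] 372.02774010694145
blue_pack [(array([374., 208.]), 0.69)]
orange_pack [(array([452., 142.]), 0.7), (array([409., 284.]), 0.66), (array([426., 207.]), 0.62)]
dock [(array([401., 208.]), 0.56)]
tray [(array([241., 233.]), 0.71)]
side [ 0.45935215 -0.77425814  0.50908158] 380.5994677162111
blue_pack [(array([279., 220.]), 0.76), (array([321., 232.]), 0.62)]
orange_pack [(array([244., 270.]), 0.68), (array([328., 268.]), 0.59), (array([410., 290.]), 0.59)]
dock [(array([323., 256.]), 0.86)]
tray [(array([287., 181.]), 0.98)]
[0.18249863 0.64981945 0.19650929] [ 1.79995075e+02  2.59396345e-05 -1.56866442e+01] 0.08734736454941351 0.5
```

View pics/top0.png

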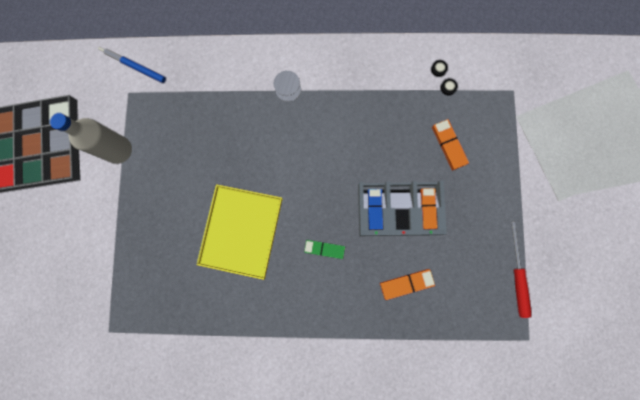

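View pics/side0.png

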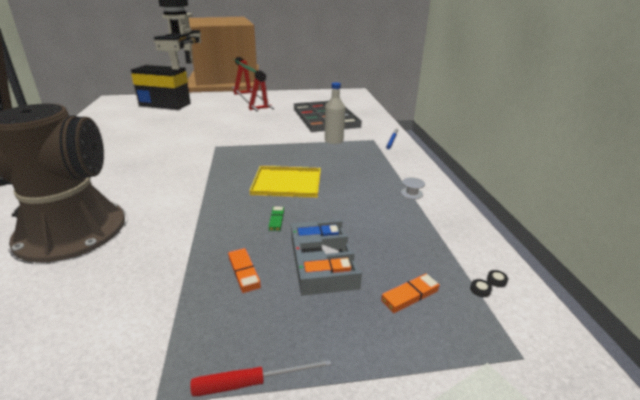

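```bash
python3 - <<'E'
import cv2
im=cv2.imread('pics/top0.png')[110:310,320:490]
cv2.imwrite('pics/crop0.png',cv2.resize(im,None,fx=3,fy=3,interpolation=cv2.INTER_CUBIC))
E
```

```text
(no output)
```

View pics/crop0.png

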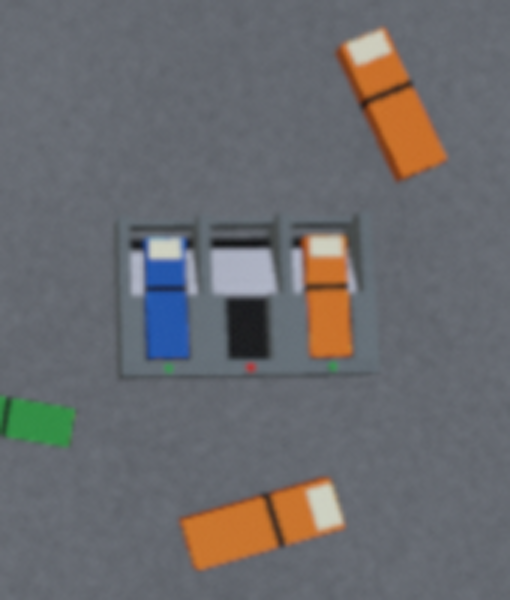

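The top view shows the blue pack at (374,208), with its white mark towards the image top at (375,192). There are three orange packs. The one in the dock at (428,208) is the smallest and sits in the other outer pocket, so it is the orange_pack. The ones at (452,142) and (409,284) lie loose on the table and are larger look-alikes. The green pack at (325,250) is also a decoy. The tray is at (241,233). The crop confirms this.

```bash
python3 - <<'E'
from h import *
im=cv2.imread('pics/top0.png'); hsv=cv2.cvtColor(im,cv2.COLOR_BGR2HSV)
# tray
def big(m,box):
    mm=np.zeros_like(m); x0,y0,x1,y1=box; mm[y0:y1,x0:x1]=m[y0:y1,x0:x1]
    c=max(cv2.findContours(mm,0,1)[0],key=cv2.contourArea); return c
c=big(cv2.inRange(hsv,(22,100,80),(35,255,255)),(150,150,320,310)); rc=cv2.boxPoints(cv2.minAreaRect(c))
print('tray',rc.round(1),p2w('top',rc,0.012).round(3),p2w('top',[rc.mean(0)],0.016).round(3))
for nm,lo,hi,box in(('blue',(100,100,60),(130,255,255),(350,170,395,245)),('or',(3,120,100),(16,255,255),(410,170,445,245))):
    c=big(cv2.inRange(hsv,lo,hi),box); b=cv2.boxPoints(cv2.minAreaRect(c)); print(nm,b.round(1)); W=p2w('top',b,0.042); print(W.round(4))
# crop-based points
pts={'blue mark':(165,249),'blue unm end mid':(167,358),'blue mark end mid':(165,237),'or mark end mid':(324,234),'or unm end':(330,357),'dock bl':(122,377),'dock br':(378,372),'line b':(166,288)}
for k,v in pts.items():
    print(k,p2w('top',[(320+v[0]/3-.33,110+v[1]/3-.33)],0.042).round(4))
imS=cv2.imread('pics/side0.png')[210:310,220:440]
cv2.imwrite('pics/cropS.png',cv2.resize(imS,None,fx=3.6,fy=3.6,interpolation=cv2.INTER_CUBIC))
E
```

```text
tray [[196.  264.8]
 [214.  182.2]
 [282.3 197.2]
 [264.2 279.7]] [[0.433 0.257 0.012]
 [0.614 0.226 0.012]
 [0.582 0.073 0.012]
 [0.404 0.107 0.012]] [[0.507 0.164 0.016]]
blue [[368. 196.]
 [382. 196.]
 [382. 229.]
 [368. 229.]]
[[ 0.5809 -0.1103  0.042 ]
 [ 0.5811 -0.1394  0.042 ]
 [ 0.5124 -0.1385  0.042 ]
 [ 0.5122 -0.1098  0.042 ]]
or [[419.8 189.1]
 [434.2 187.9]
 [437.6 227.9]
 [423.2 229.1]]
[[ 0.5961 -0.2182  0.042 ]
 [ 0.5988 -0.2482  0.042 ]
 [ 0.5156 -0.2524  0.042 ]
 [ 0.5129 -0.2228  0.042 ]]
blue mark [[ 0.588  -0.1242  0.042 ]]
blue unm end mid [[ 0.5123 -0.1249  0.042 ]]
blue mark end mid [[ 0.5965 -0.1243  0.042 ]]
or mark end mid [[ 0.5992 -0.2345  0.042 ]]
or unm end [[ 0.5138 -0.2362  0.042 ]]
dock bl [[ 0.4991 -0.094   0.042 ]]
dock br [[ 0.5038 -0.2686  0.042 ]]
line b [[ 0.5607 -0.1247  0.042 ]]
```

View pics/cropS.png

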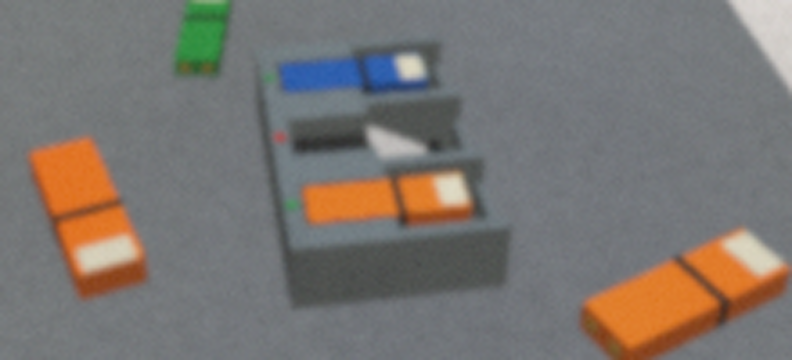

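```bash
python3 -m inch '0 0 0 0 0 -0.1 0; 0 0 0 0 0 -0.1 0; 0.01 0.02 0 0 0 -0.091 0; 0.017 0.034 0 0 0 0 0; 0.017 0.034 0 0 0 0 0; 0.017 0.034 0 0 0 0 0; 0.017 0.034 0 0 0 0 0; 0.017 0.034 0 0 0 0 0; 0.017 0.034 0 0 0 0 0; 0.017 0.034 0 0 0 0 0; 0.017 0.034 0 0 0 0 0; 0.017 0.034 0 0 0 0 0; 0.017 0.034 0 0 0 0 0; 0.017 0.034 0 0 0 0 0; 0.017 0.034 0 0 0 0 0; 0.017 0.034 0 0 0 0 0; 0.017 0.034 0 0 0 0 0; 0.017 0.034 0 0 0 0 0'
python3 - <<'E'
from h import *
# side-cam check: project assumed model points
M=np.radians(1.0);c=np.array([.5545,-.1246])
ex=np.array([np.cos(M),np.sin(M)]);ey=np.array([-np.sin(M),np.cos(M)])
def P(x,y,z): return [*(c+ex*x+ey*y),z]
for n,o,s in(("side",(220,210),3.6),("top",(320,110),3)):
    im=cv2.imread(f'pics/{n}0.png')
    q=w2p(n,[P(-42,-14,0.042)]) if 0 else w2p(n,[P(-.042,-.014,.042),P(-.042,.014,.042),P(.042,.014,.042),P(.042,-.014,.042)])
    d=w2p(n,[P(-.054,.032,.042),P(-.054,-.144,.042),P(.058,-.144,.042),P(.058,.032,.042)])
    im=cv2.resize(im,None,fx=6,fy=6,interpolation=cv2.INTER_CUBIC)
    for k,col in((q,(0,255,0)),(d,(0,255,255))): cv2.polylines(im,[((k+.5)*6).astype(int)],True,col,1)
    a=((q.mean(0)+(25,15))*6).astype(int)
    cv2.imwrite(f'pics/ov_{n}.png',im[a[1]-260:a[1]+260,a[0]-380:a[0]+380])
E
```

```text
time_s: 2.0
tcp_pos: [0.4553, 0.1219, 0.1971]
eef_rot: [-180.0, -0.1, 1.0]
contact_force: [0.8, 1.1, -0.3]
gripper_width: 0.0004
```

View pics/ov_side.png

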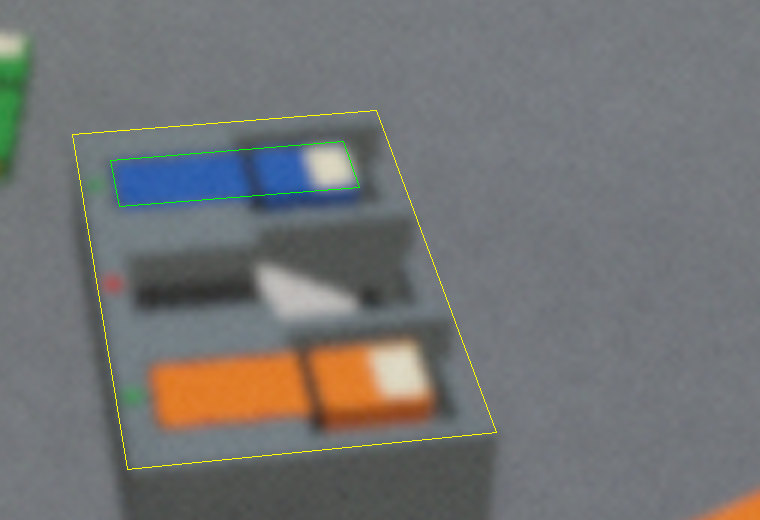

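View pics/ov_top.png

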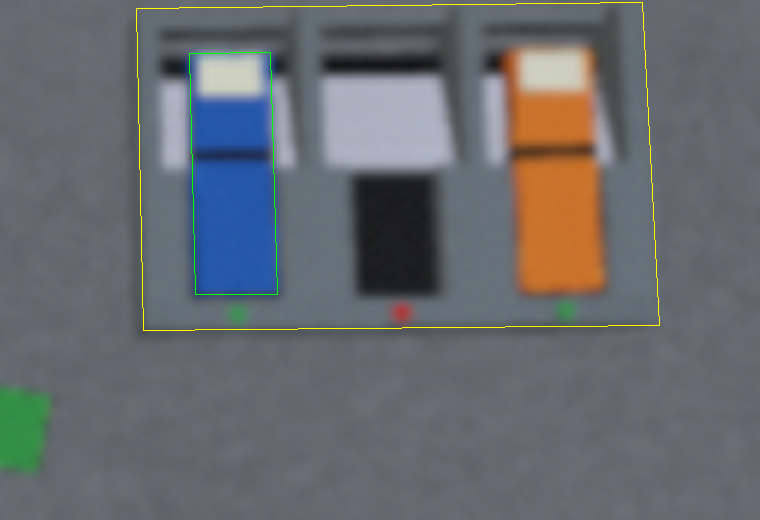

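Both overlays fit the packs to about 1 mm, with the blue mark at about (0.5885, -0.1245).

```bash
python3 -m inch '0.0161 0.0311 0 0 0 0 0; 0.0161 0.0311 0 0 0 0 0; 0.0161 0.0311 0 0 0 0 0; 0.0161 0.0311 0 0 0 0 0; 0.0161 0.0311 0 0 0 0 0; 0.0161 0.0311 0 0 0 0 0; 0.0161 0.0311 0 0 0 0 0; 0.0161 0.0311 0 0 0 0 0; 0 0 0.03 0 0 0 0; 0 0 0.03 0 0 0 0; 0 0 0.03 0 0 0 0; 0 0 0.03 0 0 0 0; 0 0 0.02 0 0 0 0; 0 0 0 0 0 0 0; 0 0 0 0 0 0 0'
python3 - <<'E'
from h import *
for n in("side","top"):
    im=r.capture(n)
    a=w2p(n,[.56,-.13,.06])[0].astype(int); im=im[a[1]-65:a[1]+65,a[0]-80:a[0]+80,::-1]
    cv2.imwrite(f"pics/{n}1.png",cv2.resize(im,None,fx=4,fy=4,interpolation=cv2.INTER_CUBIC))
E
```

```text
time_s: 3.25
tcp_pos: [0.5873, -0.1231, 0.0561]
eef_rot: [180.0, 0.1, 1.0]
contact_force: [-0.3, -0.9, 1.7]
gripper_width: 0.0001
```

View pics/side1.png

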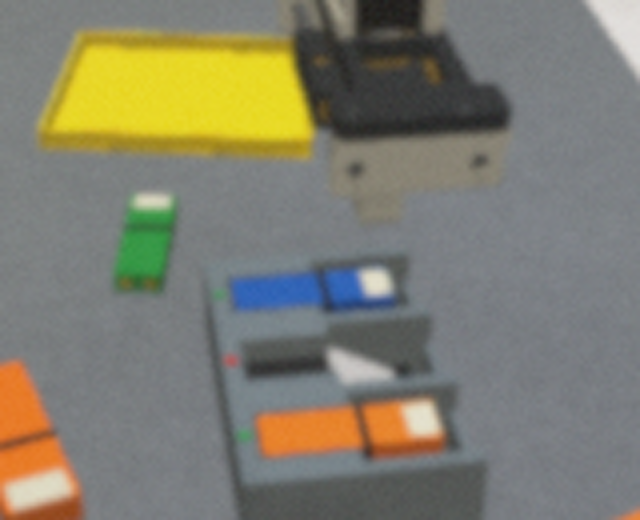

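View pics/top1.png

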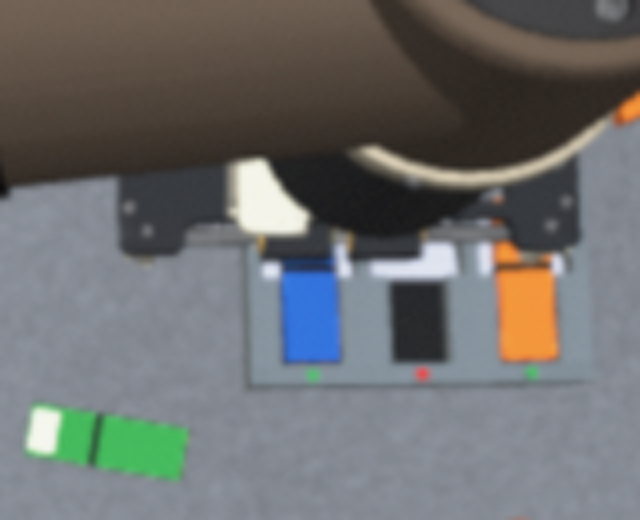

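```bash
python3 - <<'E'
from h import *
s=r.get_state(); print(s['time_s'],s['tcp_pos'],s['eef_rot'],s['joints'])
a=w2p('side',[.56,-.13,.06])[0].astype(int); print('tcp in crop',(w2p('side',[s['tcp_pos']])[0]-a+[80,65])*4)
im=r.capture('side'); cv2.imwrite('pics/side2.png',im[:,:,::-1])
im=r.capture('top'); cv2.imwrite('pics/top2.png',im[:,:,::-1])
E
```

```text
3.35 [ 0.58914736 -0.12293742  0.05828538] [ 1.79981787e+02 -1.33600107e-01  1.01878110e+00] [ 6.81960257e+00  2.06505261e+01 -1.89522944e+01  4.11206712e-02
 -5.02661115e+01  8.41729082e+01]
tcp in crop [375.25741674 253.29648425]
```

View pics/side2.png

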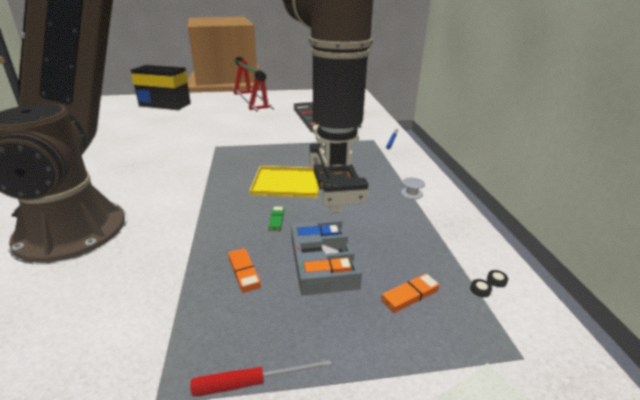

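View pics/top2.png

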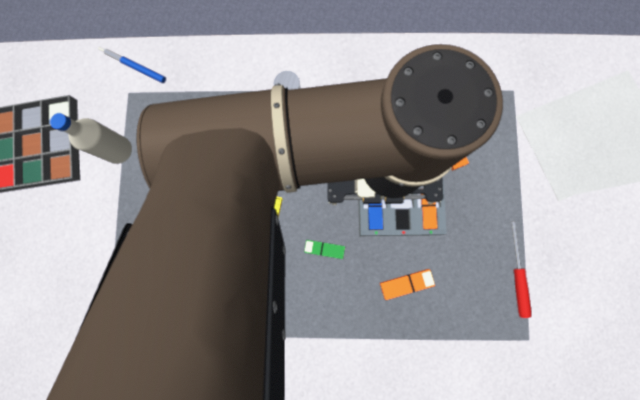

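```bash
python3 - <<'E'
from h import *
s=r.get_state()
im=cv2.imread('pics/side2.png')[170:260,280:390]
im=cv2.resize(im,None,fx=6,fy=6,interpolation=cv2.INTER_CUBIC)
im=cv2.convertScaleAbs(im,alpha=1.5)
T=np.array(s['tcp_pos'])
for p,c in((T,(0,0,255)),(T+[0,0,.02],(0,255,0)),(T+[0,.02,0],(255,0,255)),(T*[1,1,0]+[0,0,.042],(0,255,255))):
    q=w2p('side',[p])[0]; cv2.circle(im,tuple(int(v) for v in (q-[280,170]+.5)*6),3,c,-1)
cv2.imwrite('pics/z2.png',im)
E
```

```text
(no output)
```

View pics/z2.png

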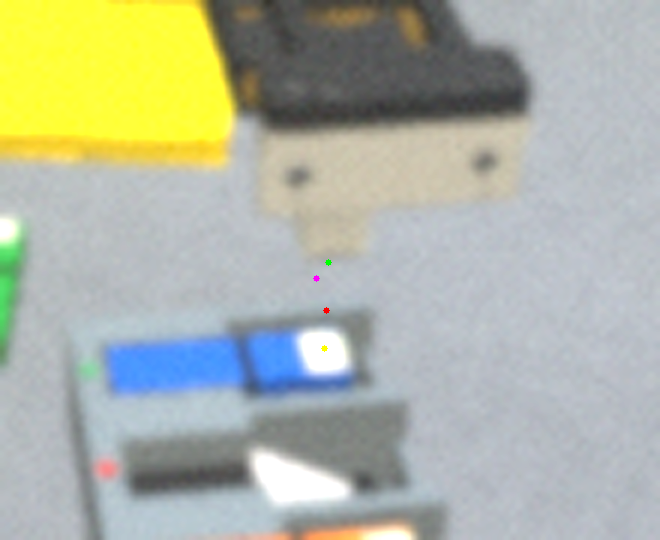

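```bash
python3 - <<'E'
from h import *
s=r.get_state();T=np.array(s['tcp_pos']);print(T,s['contact_force'])
a=w2p('top',[.56,-.13,.06])[0].astype(int)
im=cv2.imread('pics/top1.png')
for dz,c in((.066,(0,0,255)),(.086,(0,255,0)),(.11,(255,0,255)),(.13,(0,255,255))):
    for dy in(-.0965,.0965):
        q=(w2p('top',[T+[-.039,dy,dz]])[0]-a+[80.5,65.5])*4; cv2.circle(im,tuple(int(v) for v in q),5,c,-1)
cv2.imwrite('pics/z3.png',im)
E
```

```text
[ 0.58920281 -0.12282846  0.05856351] [0.64103865 1.34471977 0.56775429]
```

View pics/z3.png

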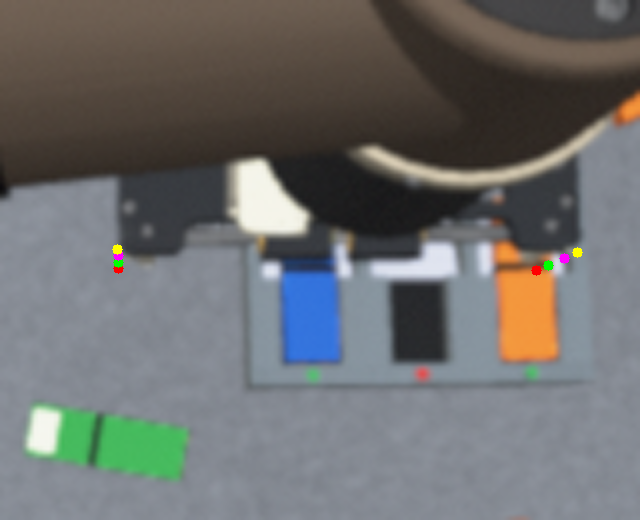

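Nothing is touched yet. In the side view the visible fingertip sits about 20 mm above the reported TCP, so I'll come down in small steps and watch the force.

```bash
python3 -m inch '0 0 0.005 0 0 0 0; 0 0 0.004 0 0 0 0; 0 0 0 0 0 0 0;0 0 0 0 0 0 0'
python3 - <<'E'
from h import *
im=r.capture('side')[170:260,280:390,::-1]
for k in range(4):
    r.capture('side'); s=r.get_state(); print(np.round(s['tcp_pos'],4),np.round(s['contact_force'],2))
cv2.imwrite('pics/z4.png',cv2.resize(im,None,fx=6,fy=6,interpolation=cv2.INTER_CUBIC))
E
```

```text
time_s: 3.78
tcp_pos: [0.5876, -0.1229, 0.0474]
eef_rot: [180.0, 0.0, 1.0]
contact_force: [-0.0, 0.2, -0.2]
gripper_width: 0.0006
[ 0.5878 -0.123   0.0476] [0.52 0.6  0.25]
[ 0.5879 -0.1229  0.0476] [ 0.11 -0.09  0.54]
[ 0.5879 -0.1229  0.0476] [-0.55 -0.78  0.08]
[ 0.5879 -0.1229  0.0476] [-1.07 -0.02  0.11]
```

View pics/z4.png

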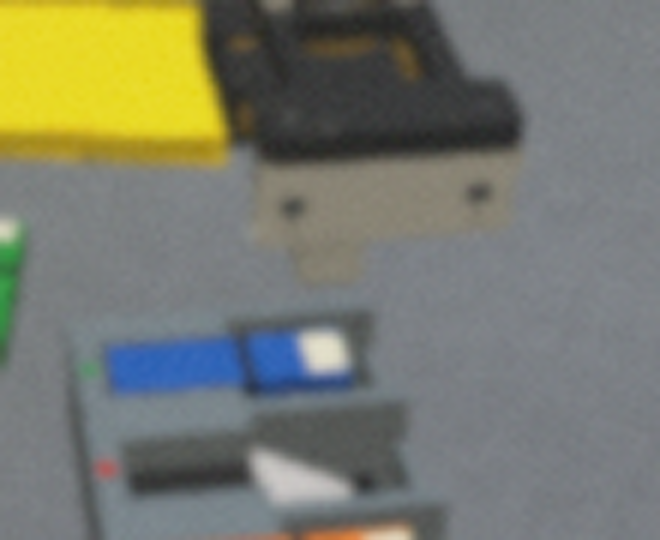

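```bash
python3 -m inch '0 0 0.004 0 0 0 0; 0 0 0.004 0 0 0 0; 0 0 0 0 0 0 0;0 0 0 0 0 0 0'
python3 - <<'E'
from h import *
im=r.capture('side')[170:260,280:390,::-1]
for k in range(3):
    r.capture('side'); s=r.get_state(); print(np.round(s['tcp_pos'],4),np.round(s['contact_force'],2))
cv2.imwrite('pics/z5.png',cv2.resize(im,None,fx=6,fy=6,interpolation=cv2.INTER_CUBIC))
E
```

```text
time_s: 4.37
tcp_pos: [0.5874, -0.123, 0.039]
eef_rot: [180.0, 0.1, 1.0]
contact_force: [-0.7, 0.2, -0.2]
gripper_width: 0.0007
[ 0.5878 -0.123   0.0394] [-0.38  0.49 -1.41]
[ 0.5879 -0.123   0.0395] [-0.31  0.54  0.88]
[ 0.5879 -0.1229  0.0397] [-0.21 -0.36 -0.1 ]
```

View pics/z5.png

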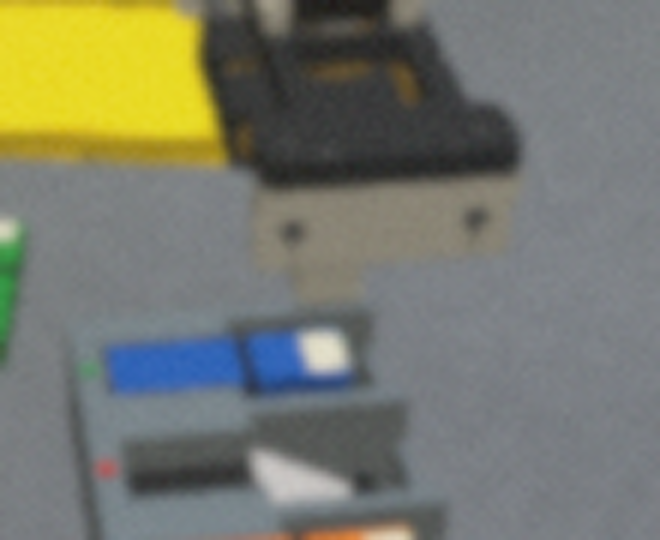

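```bash
python3 - <<'E'
from h import *
uv=(280+330/6-.4,170+303/6-.4)
for z in(.04,.045,.05,.055,.06,.065,.07,.075,.08): print(z,p2w('side',[uv],z).round(4))
# gripper body features in 'top' at this height to check y
im=r.capture('top'); a=w2p('top',[.56,-.13,.06])[0].astype(int); print(a)
cv2.imwrite("pics/top5.png",cv2.resize(im[a[1]-65:a[1]+65,a[0]-80:a[0]+80,::-1],None,fx=5,fy=5,interpolation=cv2.INTER_CUBIC))
E
```

```text
0.04 [[ 0.597 -0.092  0.04 ]]
0.045 [[ 0.5955 -0.0993  0.045 ]]
0.05 [[ 0.594  -0.1066  0.05  ]]
0.055 [[ 0.5926 -0.1138  0.055 ]]
0.06 [[ 0.5911 -0.1211  0.06  ]]
0.065 [[ 0.5896 -0.1284  0.065 ]]
0.07 [[ 0.5882 -0.1356  0.07  ]]
0.075 [[ 0.5867 -0.1429  0.075 ]]
0.08 [[ 0.5852 -0.1502  0.08  ]]
[378 204]
```

View pics/top5.png

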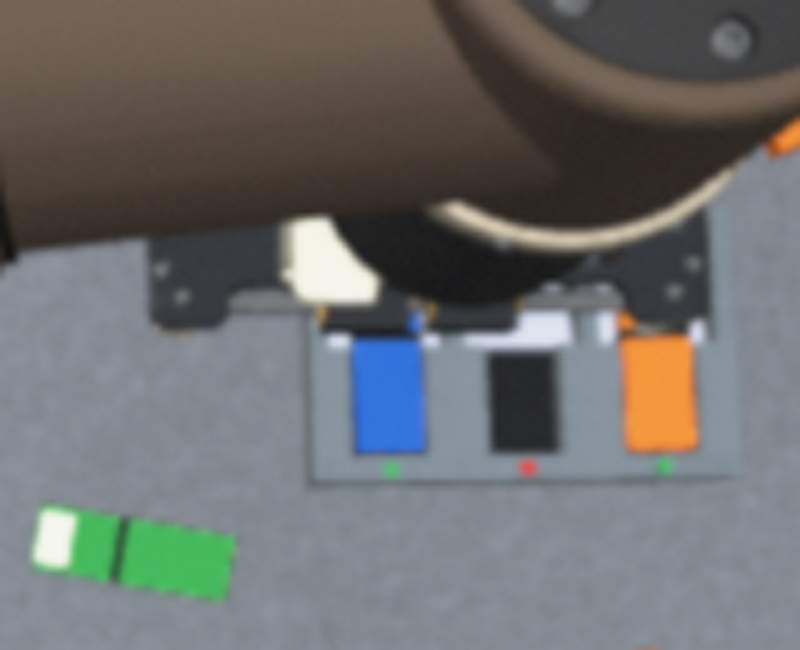

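The tool reads below flush with no contact, so the reported z is about 20 mm or more too low. I'll find the surface by touch.

```bash
for i in 1 ; do python3 -m inch '0 0 0.004 0 0 0 0; 0 0 0.004 0 0 0 0; 0 0 0 0 0 0 0'; done; python3 -m inch '0 0 0.003 0 0 0 0; 0 0 0.003 0 0 0 0; 0 0 0 0 0 0 0'
python3 - <<'E'
from h import *
im=r.capture('side')[170:260,280:390,::-1]
for k in range(3):
    r.capture('side'); s=r.get_state(); print(np.round(s['tcp_pos'],4),np.round(s['contact_force'],2))
cv2.imwrite('pics/z6.png',cv2.resize(im,None,fx=6,fy=6,interpolation=cv2.INTER_CUBIC))
E
```

```text
time_s: 4.87
tcp_pos: [0.5872, -0.1229, 0.0305]
eef_rot: [-180.0, 0.1, 1.0]
contact_force: [0.0, 0.5, -0.0]
gripper_width: 0.0001
time_s: 5.12
tcp_pos: [0.5873, -0.1229, 0.0248]
eef_rot: [-180.0, 0.1, 1.0]
contact_force: [0.2, 0.4, 0.3]
gripper_width: 0.0005
[ 0.5877 -0.123   0.0254] [ 0.15 -0.06  0.75]
[ 0.5878 -0.123   0.0255] [ 0.24 -0.06 -0.31]
[ 0.5879 -0.1229  0.0256] [ 0.46  0.79 -0.31]
```

View pics/z6.png

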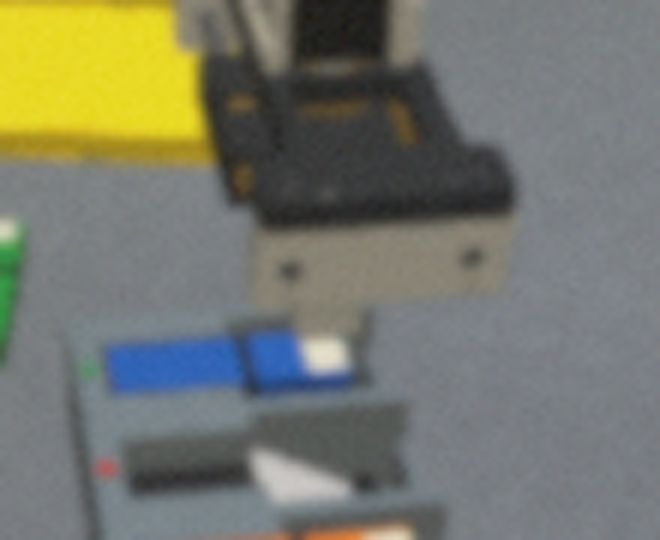

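```bash
python3 -m inch '0 0 0.002 0 0 0 0; 0 0 0.002 0 0 0 0; 0 0 0 0 0 0 0'; python3 -m inch '0 0 0.002 0 0 0 0; 0 0 0.002 0 0 0 0; 0 0 0 0 0 0 0'
python3 - <<'E'
from h import *
im=r.capture('side')[170:260,280:390,::-1]
for k in range(3):
    r.capture('side'); s=r.get_state(); print(np.round(s['tcp_pos'],4),np.round(s['contact_force'],2))
cv2.imwrite('pics/z7.png',cv2.resize(im,None,fx=6,fy=6,interpolation=cv2.INTER_CUBIC))
E
```

```text
time_s: 5.57
tcp_pos: [0.5875, -0.1229, 0.0212]
eef_rot: [-180.0, 0.0, 1.0]
contact_force: [-0.7, -0.3, -0.5]
gripper_width: 0.0002
time_s: 5.82
tcp_pos: [0.5875, -0.1229, 0.0171]
eef_rot: [-180.0, 0.0, 1.0]
contact_force: [0.3, 0.3, -0.6]
gripper_width: 0.0004
[ 0.5877 -0.1229  0.0174] [-0.48 -0.14 -0.36]
[ 0.5878 -0.1229  0.0175] [0.45 0.34 0.43]
[ 0.5879 -0.123   0.0176] [-0.35  0.32  0.95]
```

View pics/z7.png

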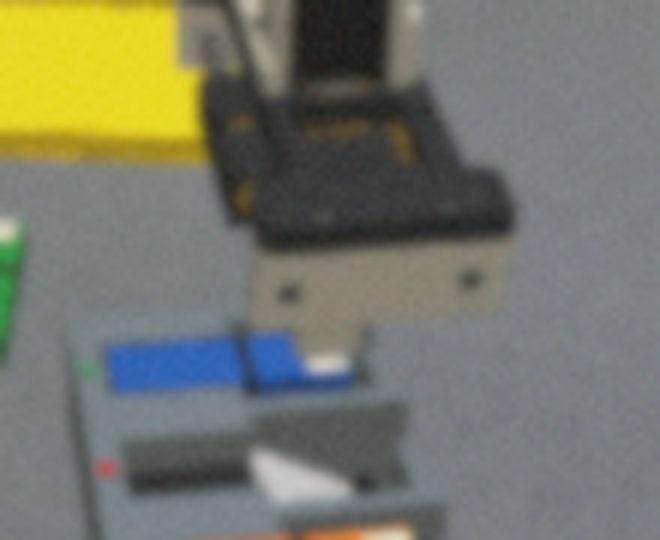

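```bash
python3 -m inch '0 0 0.002 0 0 0 0; 0 0 0.002 0 0 0 0; 0 0 0 0 0 0 0'; python3 -m inch '0 0 0.002 0 0 0 0; 0 0 0.001 0 0 0 0; 0 0 0 0 0 0 0'
python3 - <<'E'
from h import *
im=r.capture('side')[170:260,280:390,::-1]
for k in range(3):
    r.capture('side'); s=r.get_state(); print(np.round(s['tcp_pos'],4),np.round(s['contact_force'],2))
cv2.imwrite('pics/z8.png',cv2.resize(im,None,fx=6,fy=6,interpolation=cv2.INTER_CUBIC))
E
```

```text
time_s: 6.27
tcp_pos: [0.5875, -0.1229, 0.0131]
eef_rot: [-180.0, 0.0, 1.0]
contact_force: [0.6, -0.2, 0.5]
gripper_width: 0.0005
time_s: 6.52
tcp_pos: [0.5876, -0.1229, 0.0102]
eef_rot: [180.0, 0.0, 1.0]
contact_force: [-0.5, 0.6, -0.3]
gripper_width: 0.0005
[ 0.5877 -0.123   0.0105] [-1.01  0.12 -0.18]
[ 0.5878 -0.1229  0.0105] [-0.61 -0.83 -0.49]
[ 0.5879 -0.1229  0.0106] [ 0.22 -0.41  0.38]
```

View pics/z8.png

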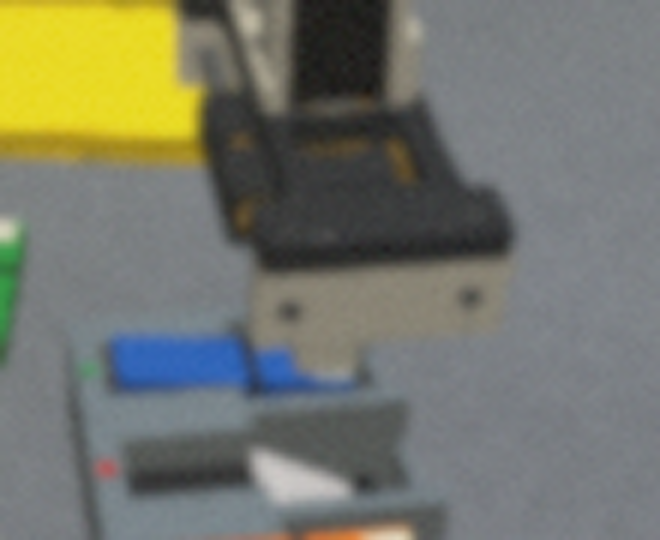

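```bash
python3 -m inch '0 0 0.002 0 0 0 0; 0 0 0.002 0 0 0 0; 0 0 0.002 0 0 0 0;0 0 0 0 0 0 0'
python3 - <<'E'
from h import *
im=r.capture('side')[170:260,280:390,::-1]
for k in range(3):
    r.capture('side'); s=r.get_state(); print(np.round(s['tcp_pos'],4),np.round(s['contact_force'],2))
cv2.imwrite('pics/z9.png',cv2.resize(im,None,fx=6,fy=6,interpolation=cv2.INTER_CUBIC))
E
```

```text
time_s: 7.05
tcp_pos: [0.5874, -0.1229, 0.004]
eef_rot: [-180.0, 0.0, 1.0]
contact_force: [-0.2, 0.2, -0.2]
gripper_width: 0.0006
[ 0.5877 -0.123   0.0043] [-0.08  0.26  0.77]
[ 0.5878 -0.123   0.0045] [-0.2  -0.29 -0.16]
[ 0.5878 -0.123   0.0046] [ 0.86 -0.3  -0.12]
```

View pics/z9.png

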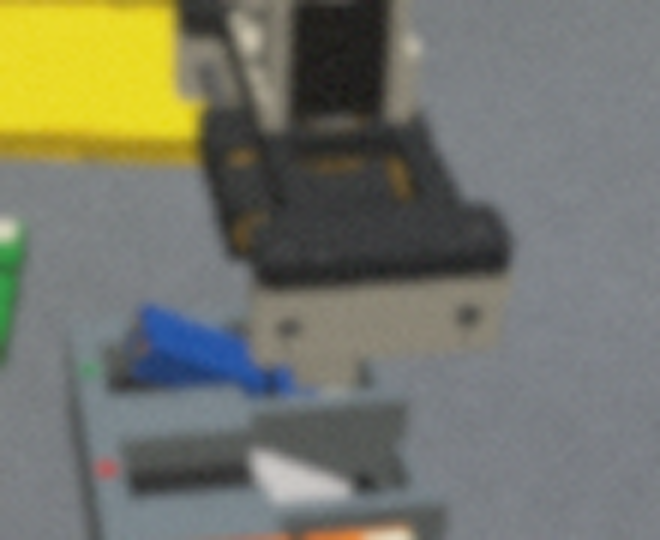

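The pack has rocked. I'll press 3 mm more and then back off.

```bash
python3 -m inch '0 0 0.0015 0 0 0 0; 0 0 0.0015 0 0 0 0; 0 0 0 0 0 0 0'; python3 -m inch '0 0 -0.01 0 0 0 0; 0 0 -0.02 0 0 0 0; 0 0 -0.03 0 0 0 0; 0 0 -0.03 0 0 0 0.5; 0 0 -0.01 0 0 0 0.6; 0 0 0 0 0 0 0.6; 0 0 0 0 0 0 0.6'
python3 - <<'E'
from h import *
for n in('side','top'):
    im=r.capture(n); cv2.imwrite(f'pics/{n}10.png',im[:,:,::-1])
    a=w2p(n,[.55,-.13,.06])[0].astype(int); im=im[a[1]-70:a[1]+50,a[0]-65:a[0]+65,::-1]
    print(n,a-[65,70])
    cv2.imwrite(f'pics/{n}10z.png',cv2.resize(im,None,fx=5,fy=5,interpolation=cv2.INTER_CUBIC))
s=r.get_state(); print(np.round(s['tcp_pos'],4),np.round(s['contact_force'],2),s['time_s'],s['gripper_width'])
E
```

```text
time_s: 7.5
tcp_pos: [0.588, -0.123, 0.0017]
eef_rot: [180.0, -0.0, 1.0]
contact_force: [-0.1, 0.2, 3.3]
gripper_width: 0.0009
time_s: 8.08
tcp_pos: [0.5881, -0.1228, 0.1026]
eef_rot: [-180.0, -0.1, 1.0]
contact_force: [-0.3, -0.3, -1.5]
gripper_width: 0.022
side [250 153]
top [313 139]
[ 0.587  -0.1229  0.1008] [-0.43 -0.03  0.63] 8.1833 0.029661386786702604
```

View pics/side10z.png

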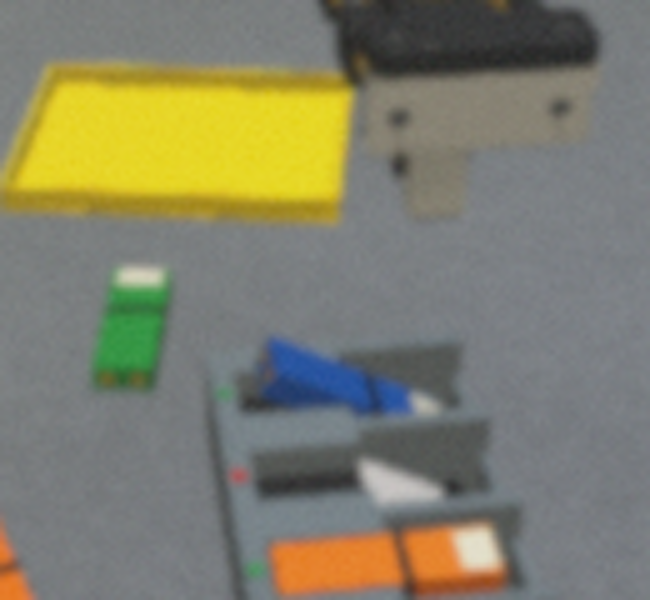

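View pics/top10z.png

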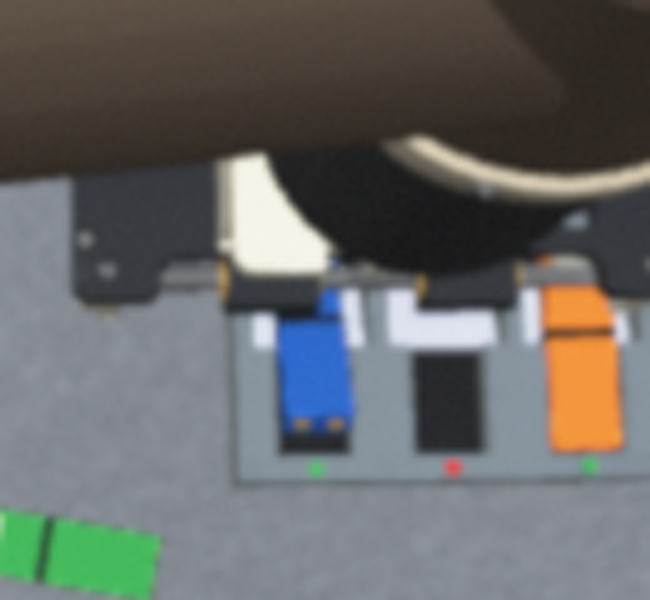

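The pack is tipped to about 30° and stays up when released. The tool force at the ramp stop shows the true tip is about 22 mm above the reported TCP. Next I'll tilt the tool and check the raised end.

```bash
python3 -m inch '0 0 0 0 -0.105 0 0.7; 0 0 0 0 -0.105 0 0.7; 0 0 0 0 -0.105 0 0.7; 0 0 0 0 -0.105 0 0.7; 0 0 0 0 -0.105 0 0.7; 0 0 0 0 0 0 0.7; 0 0 0 0 0 0 0.7; 0 0 0 0 0 0 0.7'
python3 - <<'E'
from h import *
s=r.get_state(); T=np.array(s['tcp_pos']); print(T.round(4),np.round(s['eef_rot'],2),np.round(s['joints'],1),s['time_s'],s['gripper_width'])
im=r.capture('side'); cv2.imwrite('pics/side11.png',im[:,:,::-1])
print('raised edge top',p2w('top',[(313+317/5-.4,139+418/5-.4)],.062))
o=np.array([270,130]); im=np.ascontiguousarray(cv2.resize(im[130:250,270:390,::-1],None,fx=5,fy=5,interpolation=cv2.INTER_CUBIC))
zt=np.array([-.5,0,-.866])
for p,c in((T,(0,0,255)),(T-.021*zt,(0,255,0)),(T+[0,0,.021],(255,0,255))):
    q=w2p('side',[p])[0]; cv2.circle(im,tuple(int(v) for v in (q-o+.5)*5),3,c,-1)
# expected tipped pack overlay
M=np.radians(1.);c0=np.array([.5565,-.1246]);ex=np.array([np.cos(M),np.sin(M)]);ey=np.array([-np.sin(M),np.cos(M)]);cc,ss=np.cos(np.pi/6),.5
def W(px,y,h): 
    X=px*cc+h*ss; return [*(c0+ex*X+ey*y),.028-px*ss+h*cc]
pts=np.array([W(a,b,h) for a,b,h in((-.044,-.014,.014),(-.044,.014,.014),(.04,.014,.014),(.04,-.014,.014))])
cv2.polylines(im,[((w2p('side',pts)-o+.5)*5).astype(int)],True,(0,255,0),1)
cv2.imwrite('pics/side11z.png',im)
E
```

```text
time_s: 8.85
tcp_pos: [0.5874, -0.1231, 0.1]
eef_rot: [180.0, 30.2, 1.0]
contact_force: [0.1, 0.8, 0.3]
gripper_width: 0.0614
[ 0.5874 -0.1231  0.1   ] [179.98  30.16   0.97] [  5.3  38.   10.5  -2.1 -92.6  86.2] 8.85 0.06135164204473139
raised edge top [[ 0.52478912 -0.12393162  0.062     ]]
```

View pics/side11z.png

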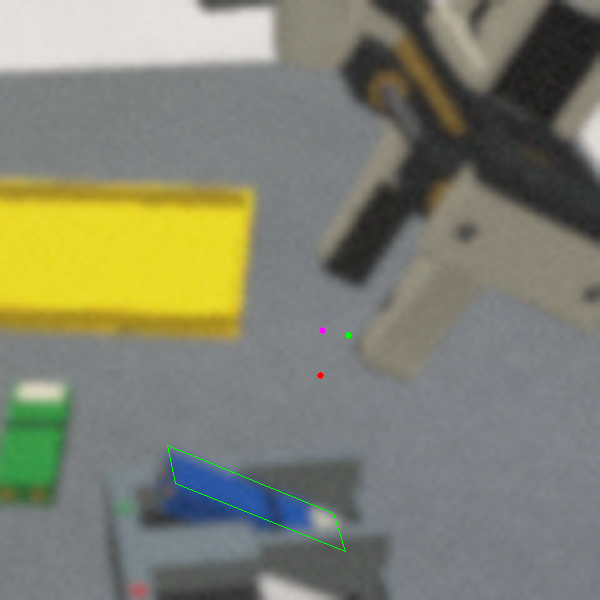

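```bash
python3 - <<'E'
from h import *
K,d,R,t=cam('side'); C=-R.T@t
def ray_y(uv,y):
    q=cv2.undistortPoints(np.array([[uv]],float),K,d)[0,0]; D=R.T@[q[0],q[1],1]; return C+D*((y-C[1])/D[1])
px=lambda a,b:(270+a/5-.4,130+b/5-.4)
for k,(a,b) in dict(c=(343,274),l=(325,265),r=(360,283)).items(): print(k,ray_y(px(a,b),-.123+.0307).round(4))
for th in(0,.01,.02): print('near',th,ray_y(px(384,364),-.123-.0307-th).round(4))
im=cv2.imread('pics/side11.png')[130:240,280:380]
cv2.imwrite('pics/z11.png',cv2.resize(im,None,fx=8,fy=8,interpolation=cv2.INTER_CUBIC)[240:])
E
```

```text
c [ 0.6013 -0.0923  0.1294]
l [ 0.5935 -0.0923  0.1341]
r [ 0.6087 -0.0923  0.1246]
near 0 [ 0.6065 -0.1537  0.1224]
near 0.01 [ 0.6041 -0.1637  0.1286]
near 0.02 [ 0.6017 -0.1737  0.1348]
```

View pics/z11.png

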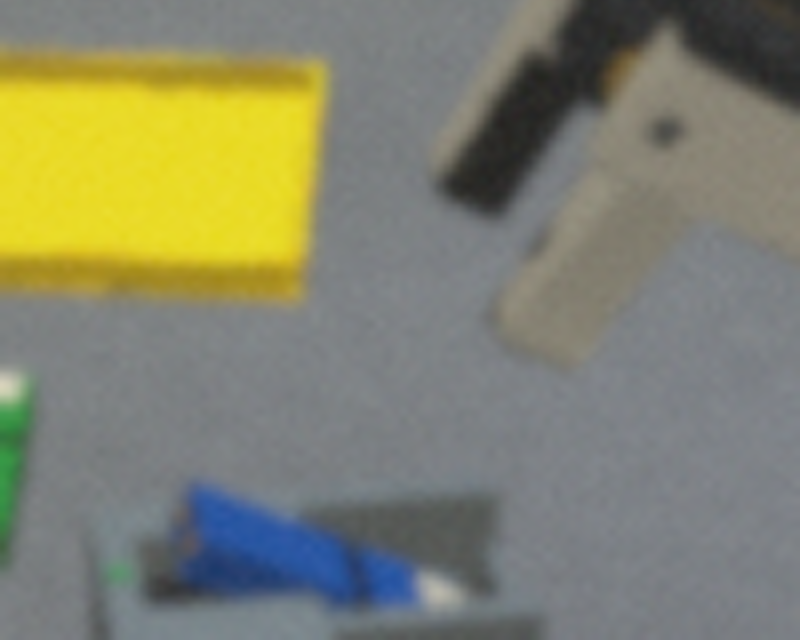

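```bash
python3 - <<'E'
from h import *
K,d,R,t=cam('side'); C=-R.T@t
def ray_y(uv,y):
    q=cv2.undistortPoints(np.array([[uv]],float),K,d)[0,0]; D=R.T@[q[0],q[1],1]; return C+D*((y-C[1])/D[1])
px=lambda a,b:(280+a/8-.4,130+(b+240)/8-.4)
print(ray_y(px(195,482),-.1246+.014),ray_y(px(205,540),-.1246-.014))
im=cv2.imread('pics/side11.png'); o=np.array([290,205]); im=np.ascontiguousarray(cv2.resize(im[205:250,290:350],None,fx=12,fy=12,interpolation=cv2.INTER_CUBIC))
M=np.radians(1.);ex=np.array([np.cos(M),np.sin(M)]);ey=np.array([-np.sin(M),np.cos(M)]);cc,ss=np.cos(np.pi/6),.5
for c0,col in((np.array([.5565,-.1246]),(0,255,0)),(np.array([.557,-.1275]),(0,255,255))):
  def W(px,y,h): 
    X=px*cc+h*ss; return [*(c0+ex*X+ey*y),.028-px*ss+h*cc]
  pts=np.array([W(a,b,h) for a,b,h in((-.044,-.014,.014),(-.044,.014,.014),(.04,.014,.014),(.04,-.014,.014))])
  cv2.polylines(im,[((w2p('side',pts)-o+.5)*12).astype(int)],True,col,1)
cv2.imwrite('pics/z12.png',im)
E
```

```text
[ 0.5273946 -0.1106     0.0586458] [ 0.52699593 -0.1386      0.05958584]
```

View pics/z12.png

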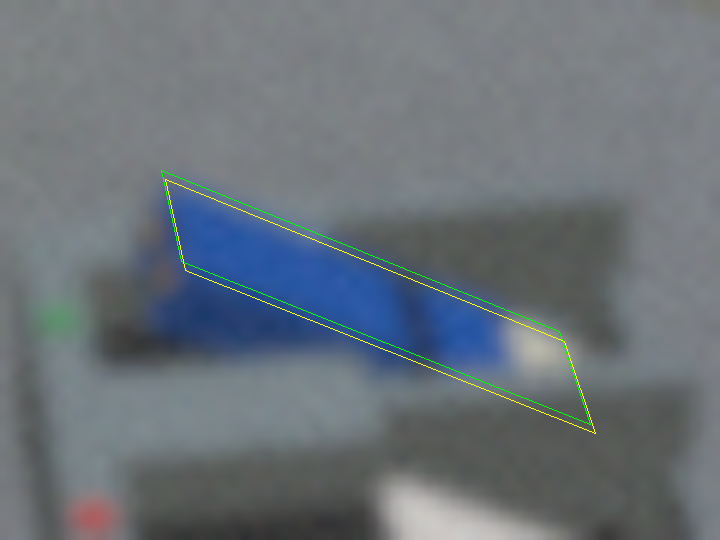

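```bash
python3 -m inch '-0.0135 0.0005 0.01 0 0 0 0.6; -0.0135 0.0005 0.02 0 0 0 0.6; 0 0 0.02 0 0 0 0.6; 0 0 0.02 0 0 0 0.6; 0 0 0.01 0 0 0 0.6; 0 0 0 0 0 0 0.6; 0 0 0 0 0 0 0.6'
cat > v.py <<'E'
from h import *
import sys
nm=sys.argv[1]
s=r.get_state(); T=np.array(s['tcp_pos']); print(T.round(4),np.round(s['eef_rot'],2),np.round(s['contact_force'],1),s['time_s'],s['gripper_width'])
for n in sys.argv[2:]:
    im=r.capture(n); cv2.imwrite(f'pics/{n}{nm}.png',im[:,:,::-1])
    o=(w2p(n,[.53,-.125,.06])[0]-[45,50]).astype(int); print(n,o)
    im=np.ascontiguousarray(cv2.resize(im[o[1]:o[1]+75,o[0]:o[0]+95,::-1],None,fx=8,fy=8,interpolation=cv2.INTER_CUBIC))
    cv2.imwrite(f'pics/{n}{nm}z.png',im)
E
python3 v.py 13 side top
```

```text
time_s: 9.48
tcp_pos: [0.5249, -0.1252, 0.0475]
eef_rot: [180.0, 29.9, 1.0]
contact_force: [0.5, 0.1, 0.5]
gripper_width: 0.0524
[ 0.5249 -0.1252  0.0475] [179.98  29.93   1.  ] [0.5 0.1 0.5] 9.4833 0.05237879929307728
side [260 173]
top [331 169]
```

View pics/side13z.png

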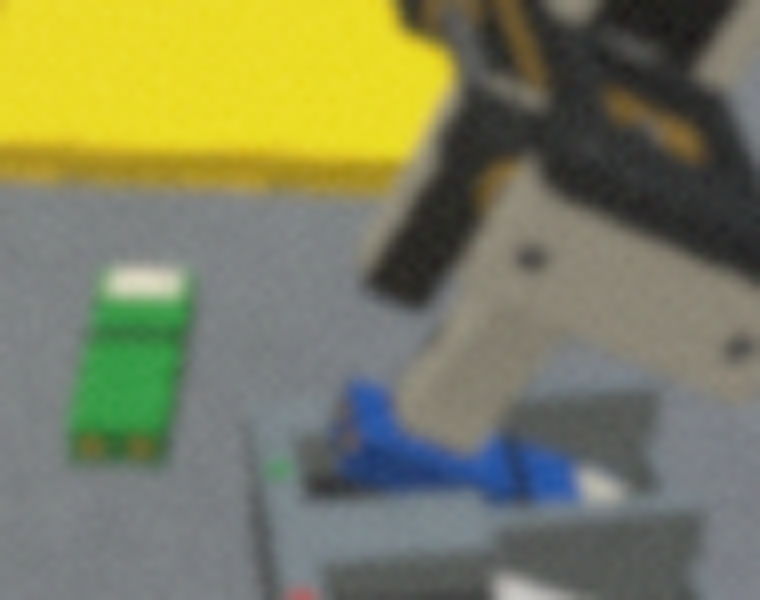

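View pics/top13z.png

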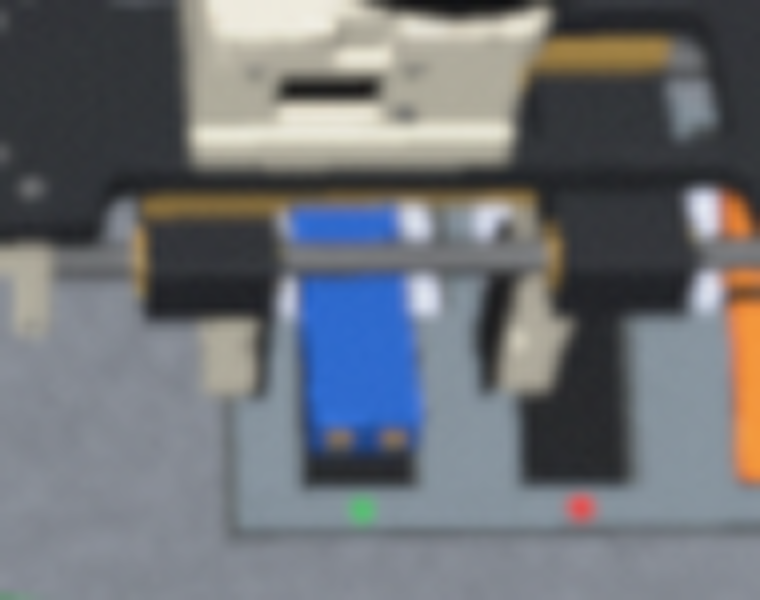

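```bash
python3 -m inch '0 0 0.008 0 0 0 0.6; 0 0 0.008 0 0 0 0.6; 0 0 0.006 0 0 0 0.6; 0 0 0 0 0 0 0.6;0 0 0 0 0 0 0.6'
python3 v.py 14 side top
```

```text
time_s: 10.0
tcp_pos: [0.5128, -0.1253, 0.0263]
eef_rot: [180.0, 30.2, 1.0]
contact_force: [0.3, 0.7, 0.5]
gripper_width: 0.0527
[ 0.5128 -0.1253  0.0263] [179.99  30.16   0.98] [0.3 0.7 0.5] 10.0 0.05267852170464221
side [260 173]
top [331 169]
```

View pics/side14z.png

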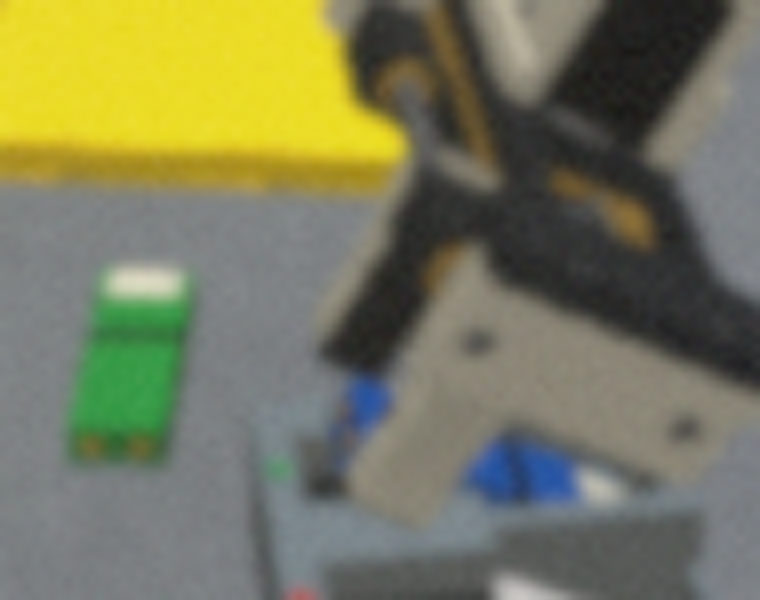

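View pics/top14z.png

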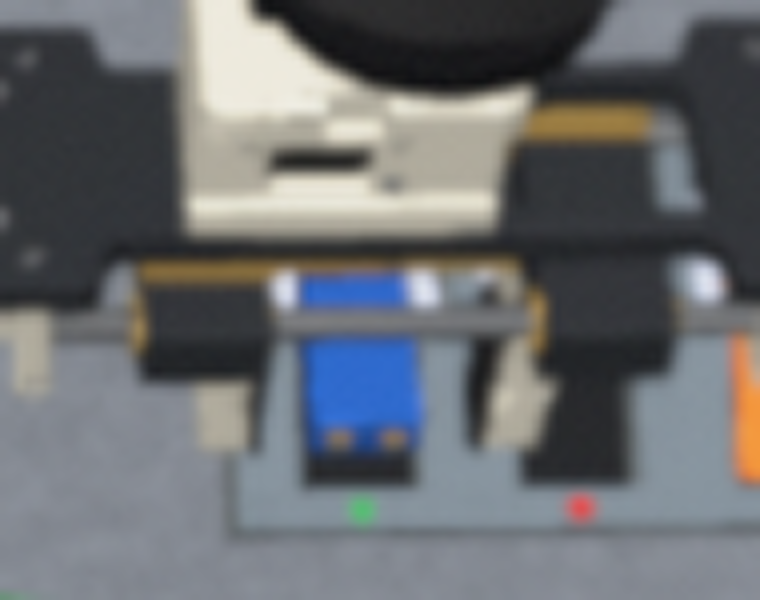

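```bash
python3 - <<'E'
from h import *
K,d,R,t=cam('side'); C=-R.T@t
def ray_y(uv,y):
    q=cv2.undistortPoints(np.array([[uv]],float),K,d)[0,0]; D=R.T@[q[0],q[1],1]; return C+D*((y-C[1])/D[1])
px=lambda a,b:(260+a/8-.4,173+b/8-.4)
print(ray_y(px(350,360),-.099),ray_y(px(388,508),-.161), ray_y(px(323,350),-.099))
E
```

```text
[ 0.52727263 -0.099       0.0566721 ] [ 0.53032513 -0.161       0.05294198] [ 0.52006978 -0.099       0.06043035]
```

```bash
python3 -m inch '0 0 0.003 0 0 0 0.6; 0 0 0.003 0 0 0 0.6; 0 0 0 0 0 0 0.6'; python3 -m inch '0 0 0 0 0 0 0.4; 0 0 0 0 0 0 0.3; 0 0 0 0 0 0 0.1; 0 0 0 0 0 0 0;0 0 0 0 0 0 0;0 0 0 0 0 0 0;0 0 0 0 0 0 0;0 0 0 0 0 0 0' 35
python3 v.py 15 side top
```

```text
time_s: 10.35
tcp_pos: [0.5099, -0.1252, 0.0212]
eef_rot: [-180.0, 30.1, 1.0]
contact_force: [-1.3, 0.0, 0.2]
gripper_width: 0.0526
time_s: 11.02
tcp_pos: [0.5104, -0.1253, 0.0217]
eef_rot: [180.0, 30.1, 1.0]
contact_force: [0.4, -0.4, 0.1]
gripper_width: 0.0278
[ 0.5104 -0.1253  0.0217] [180.    30.07   0.99] [ 0.4 -0.4  0.1] 11.0167 0.027843537718398596
side [260 173]
top [331 169]
```

View pics/side15z.png

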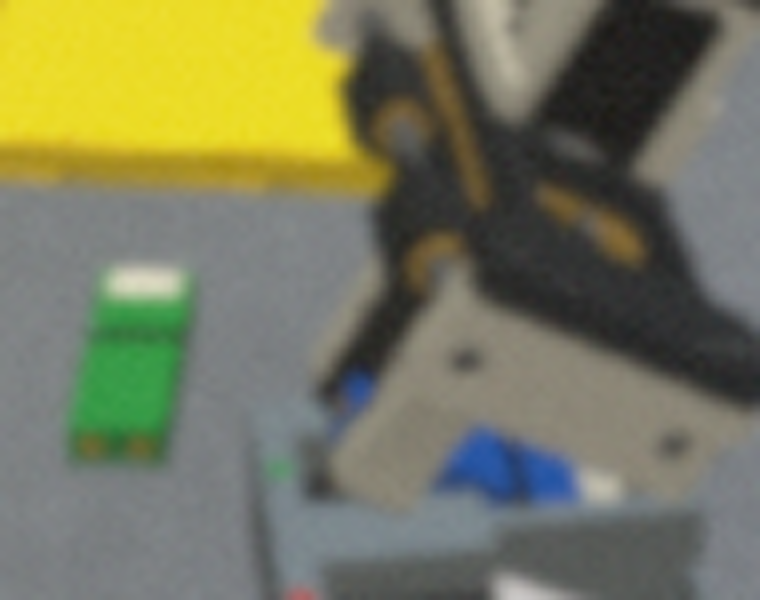

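View pics/top15z.png

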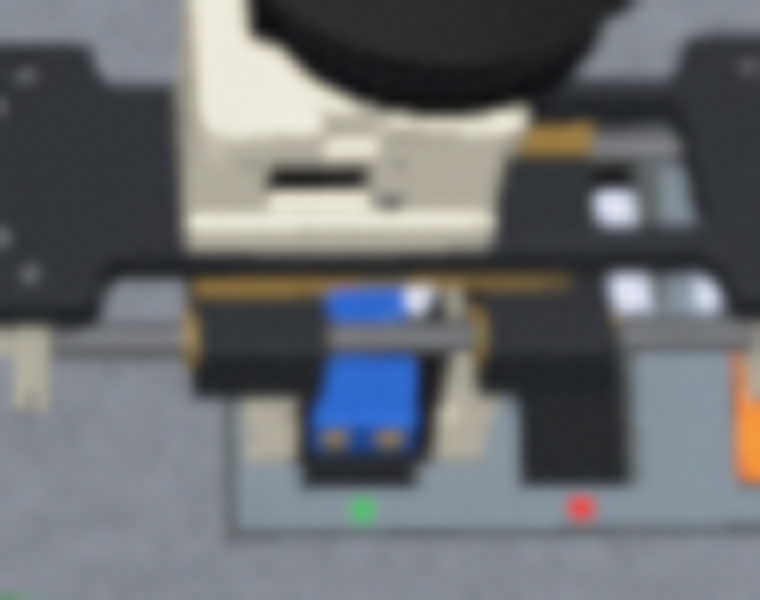

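```bash
python3 -m inch '-0.0025 0 -0.0043 0 0 0 0; -0.005 0 -0.0087 0 0 0 0; -0.005 0 -0.0087 0 0 0 0; -0.005 0 -0.0087 0 0 0 0; 0 0 0 0 0 0 0'
python3 v.py 16 side top
```

```text
time_s: 11.53
tcp_pos: [0.5121, -0.1254, 0.0594]
eef_rot: [180.0, 29.8, 1.0]
contact_force: [1.0, 0.4, -1.2]
gripper_width: 0.0276
[ 0.5121 -0.1254  0.0594] [179.98  29.83   1.  ] [ 1.   0.4 -1.2] 11.5333 0.027628935807787174
side [260 173]
top [331 169]
```

View pics/side16z.png

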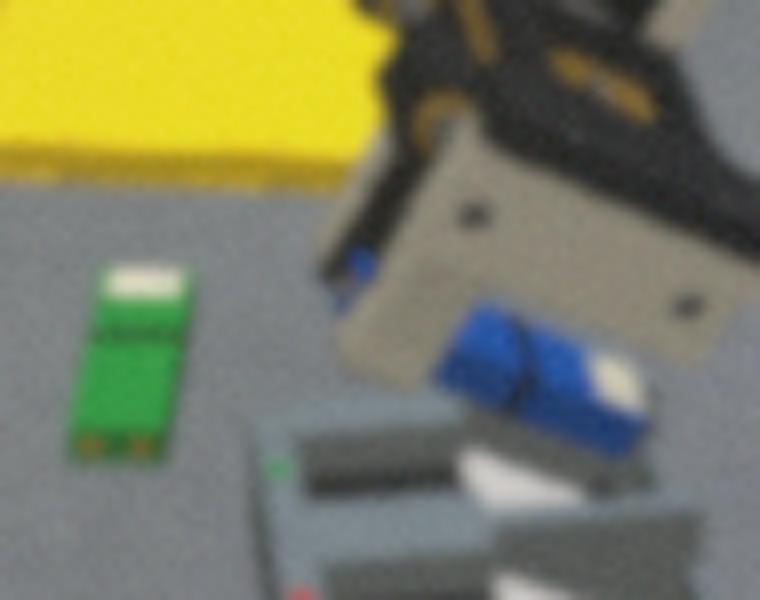

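View pics/top16z.png

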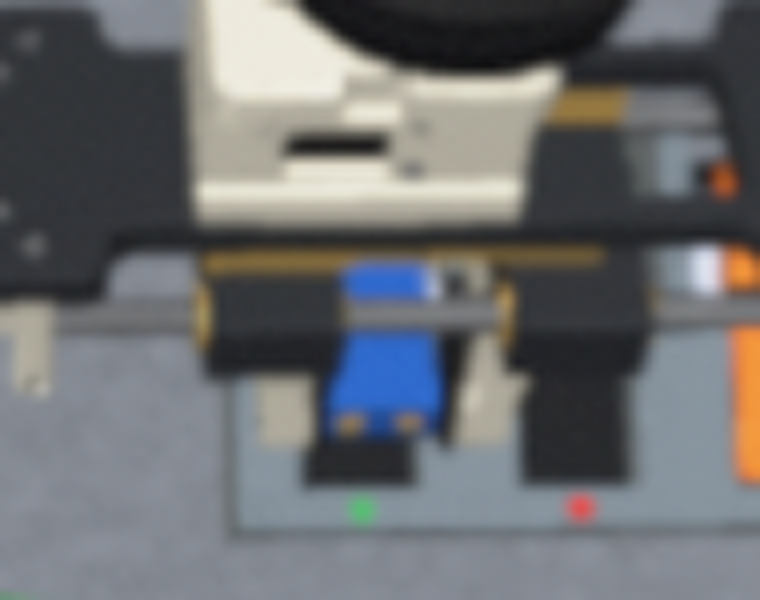

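```bash
python3 -m inch '-0.008 0 -0.0139 0 0 0 0; -0.01 0 -0.0173 0 0 0 0; -0.01 0 -0.0173 0 0 0 0; -0.008 0 -0.0139 0 0 0 0; 0 0 0 0 0.1 0 0; 0 0 0 0 0.1 0 0; 0 0 0 0 0.1 0 0; 0 0 0 0 0.1 0 0; 0 0 0 0 0.1 0 0; 0 0 0 0 0.024 0 0; 0 0 0 0 0 0 0; 0 0 0 0 0 0 0'
python3 v.py 17 side
```

```text
time_s: 12.63
tcp_pos: [0.51, -0.1253, 0.1292]
eef_rot: [-180.0, 0.1, 1.0]
contact_force: [-0.5, 0.8, -1.0]
gripper_width: 0.0278
[ 0.51   -0.1253  0.1292] [-1.8e+02  7.0e-02  1.0e+00] [-0.5  0.8 -1. ] 12.6333 0.027768954703585997
side [260 173]
```

View pics/side17.png

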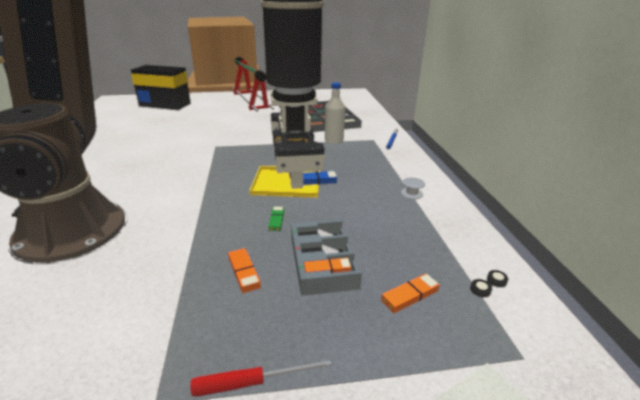

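```bash
python3 -m inch '-0.0012 -0.01 0 0 0 0 0; -0.003 -0.025 0 0 0 0 0; -0.003 -0.025 0 0 0 0 0; -0.003 -0.025 0 0 0 0 0; -0.003 -0.025 0 0 0 0 0; -0.003 -0.025 0 0 0 0 0; -0.003 -0.025 0 0 0 0 0; -0.003 -0.025 0 0 0 0 0; -0.003 -0.025 0 0 0 0 0; -0.003 -0.025 0 0 0 0 0; -0.003 -0.025 0 0 0 0 0; -0.003 -0.025 0 0 0 0 0; -0.0007 -0.005 0 0 0 0 0; 0 0 0.02 0 0 0 0; 0 0 0.02 0 0 0 0; 0 0 0.02 0 0 0 0; 0 0 0.015 0 0 0 0; 0 0 0 0 0 0 0; 0 0 0 0 0 0 0'
python3 - <<'E'
from h import *
for n in('side','top'):
    im=r.capture(n); o=(w2p(n,[.5,.16,.05])[0]-[70,60]).astype(int); print(n,o)
    cv2.imwrite(f'pics/{n}18z.png',cv2.resize(im[o[1]:o[1]+110,o[0]:o[0]+140,::-1],None,fx=5,fy=5,interpolation=cv2.INTER_CUBIC))
E
```

```text
time_s: 14.27
tcp_pos: [0.4704, 0.164, 0.0528]
eef_rot: [179.9, 0.2, 1.0]
contact_force: [0.9, 0.0, -1.5]
gripper_width: 0.0277
side [213 107]
top [167 173]
```

View pics/side18z.png

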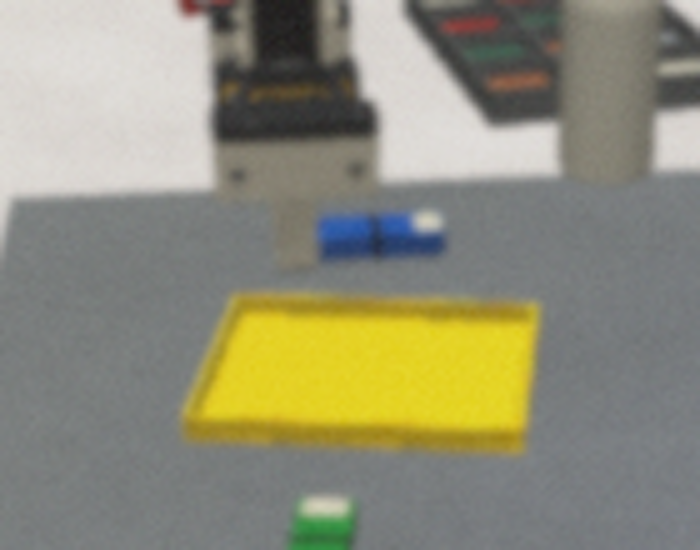

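View pics/top18z.png

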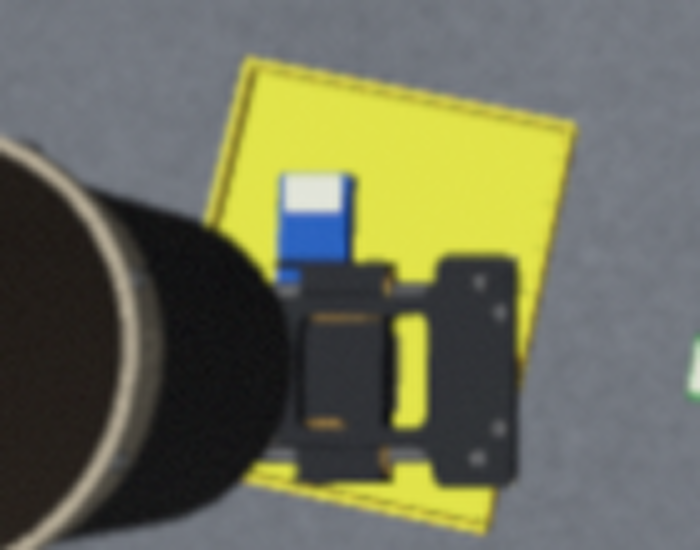

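```bash
python3 -m inch '0 0 0.015 0 0 0 0; 0 0 0.015 0 0 0 0; 0 0 0.015 0 0 0 0; 0 0 0.01 0 0 0 0; 0 0 0.005 0 0 0 0; 0 0 0 0 0 0 0; 0 0 0 0 0 0 0'
python3 - <<'E'
from h import *
for n in('side','top'):
    im=r.capture(n); o=(w2p(n,[.5,.16,.05])[0]-[70,60]).astype(int); print(n,o)
    cv2.imwrite(f'pics/{n}19z.png',cv2.resize(im[o[1]:o[1]+110,o[0]:o[0]+140,::-1],None,fx=5,fy=5,interpolation=cv2.INTER_CUBIC))
E
```

```text
time_s: 14.95
tcp_pos: [0.4712, 0.1645, -0.0054]
eef_rot: [-180.0, 0.0, 1.0]
contact_force: [0.7, 0.4, -0.8]
gripper_width: 0.0276
side [213 107]
top [167 173]
```

View pics/side19z.png

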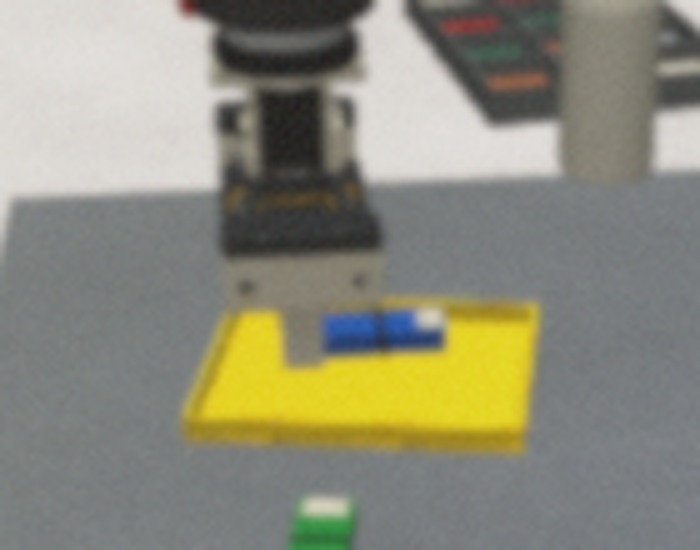

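View pics/top19z.png

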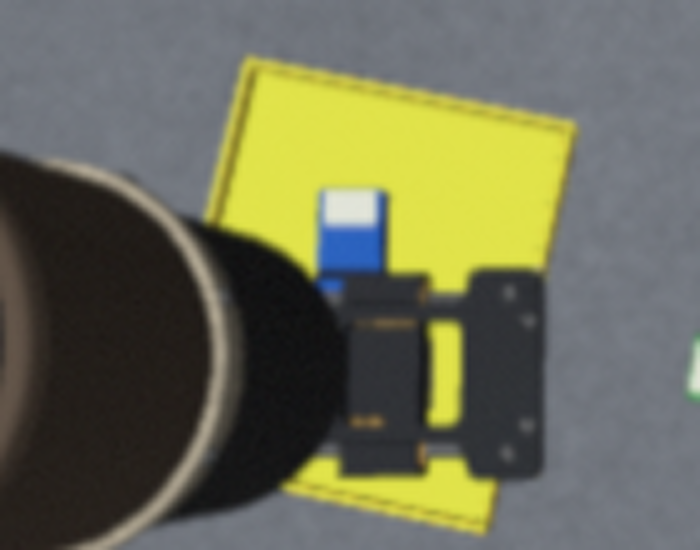

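Nothing is touching yet and the pack is over the middle of the tray. I'll lower it gently to contact.

```bash
python3 -m inch '0 0 0.004 0 0 0 0; 0 0 0.003 0 0 0 0; 0 0 0.003 0 0 0 0; 0 0 0 0 0 0 0'; python3 -m inch '0 0 0.002 0 0 0 0; 0 0 0 0 0 0 0; 0 0 0 0 0 0 0'
python3 - <<'E'
from h import *
for k in range(4):
    im=r.capture('side'); s=r.get_state(); print(np.round(s['tcp_pos'],4),np.round(s['contact_force'],2))
o=(213,107)
cv2.imwrite(f'pics/side20z.png',cv2.resize(im[145:195,245:320,::-1],None,fx=10,fy=10,interpolation=cv2.INTER_CUBIC))
E
```

```text
time_s: 15.38
tcp_pos: [0.4702, 0.1638, -0.0168]
eef_rot: [180.0, 0.1, 1.0]
contact_force: [-0.2, -0.2, -1.4]
gripper_width: 0.0276
time_s: 15.63
tcp_pos: [0.4705, 0.164, -0.0183]
eef_rot: [180.0, 0.1, 1.0]
contact_force: [-0.3, 0.1, -1.5]
gripper_width: 0.0274
[ 0.4705  0.1641 -0.0183] [ 0.16 -0.24 -1.15]
[ 0.4706  0.1641 -0.0182] [ 0.42  1.06 -0.66]
[ 0.4706  0.1641 -0.0181] [-0.9   0.23 -1.44]
[ 0.4706  0.1641 -0.0181] [ 0.46  0.65 -0.94]
```

View pics/side20z.png

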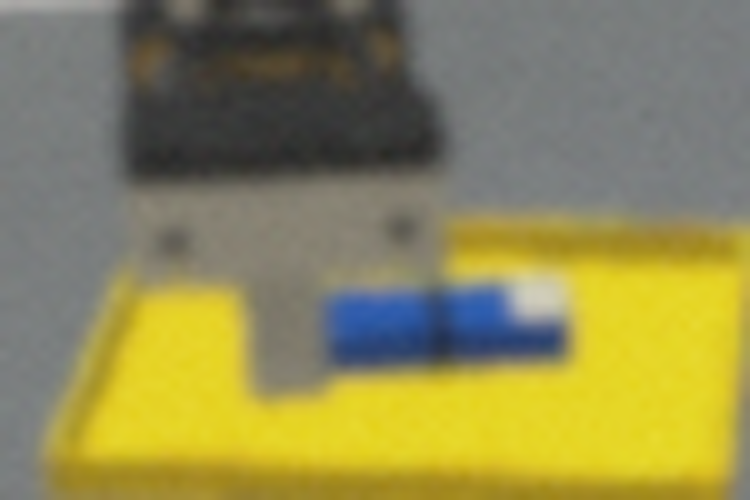

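```bash
cat > f.py <<'E'
from h import *
z=[];f=[]
for k in range(5):
    r.capture('side'); s=r.get_state(); z.append(s['tcp_pos'][2]); f.append(s['contact_force'][2])
print(round(np.mean(z),4),round(np.mean(f),2),s['time_s'])
E
python3 -m inch '0 0 0.0015 0 0 0 0; 0 0 0 0 0 0 0'|grep force; python3 f.py
python3 -m inch '0 0 0.0015 0 0 0 0; 0 0 0 0 0 0 0'|grep force; python3 f.py
```

```text
contact_force: [0.7, 0.3, -0.9]
-0.0197 -1.49 16.25
contact_force: [-0.2, -0.6, -1.6]
-0.0213 -1.01 16.6667
```

```bash
python3 -m inch '0 0 0.0015 0 0 0 0; 0 0 0 0 0 0 0'|grep force; python3 f.py
```

```text
contact_force: [1.0, 0.5, -0.6]
-0.0228 -1.3 17.0833
```

```bash
python3 -m inch '0 0 0.001 0 0 0 0; 0 0 0 0 0 0 0'|grep force; python3 f.py
```

```text
contact_force: [0.3, -0.3, -0.8]
-0.0237 -1.46 17.5
```

```bash
python3 -m inch '0 0 0.001 0 0 0 0; 0 0 0 0 0 0 0'|grep force; python3 f.py
```

```text
contact_force: [-1.1, -0.2, 1.7]
-0.0245 2.91 17.9167
```

```bash
python3 -m inch '0 0 0.001 0 0 0 0; 0 0 0 0 0 0 0'|grep force; python3 f.py; python3 - <<'E'
from h import *
im=r.capture('side')
cv2.imwrite(f'pics/side21z.png',cv2.resize(im[145:195,245:320,::-1],None,fx=10,fy=10,interpolation=cv2.INTER_CUBIC))
E
```

```text
contact_force: [-6.1, -0.6, 17.2]
-0.0246 16.69 18.3333
```

View pics/side21z.png

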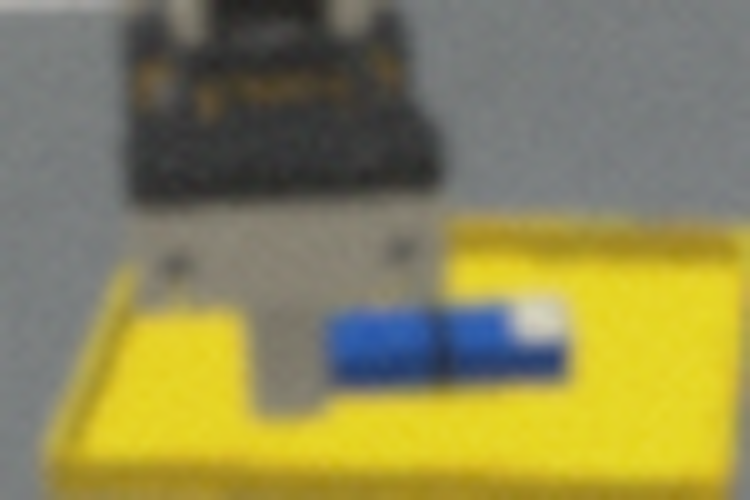

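The pack is on the floor and pressed with 17 N. I'll back off 1 mm, release and retreat.

```bash
python3 -m inch '0 0 -0.001 0 0 0 0; 0 0 0 0 0 0 0; 0 0 0 0 0 0 0'; python3 -m inch '0 0 0 0 0 0 0.36; 0 0 0 0 0 0 0.42; 0 0 0 0 0 0 0.5; 0 0 0 0 0 0 0.5; 0 0 0 0 0 0 0.5; 0 0 0 0 0 0 0.5'; python3 -m inch '0 0 -0.005 0 0 0 0.5; 0 0 -0.02 0 0 0 0.5; 0 0 -0.03 0 0 0 0.5; 0 0 -0.03 0 0 0 0.5; 0 0 -0.03 0 0 0 0.5; 0 0 -0.03 0 0 0 0.5; -0.01 0.02 -0.02 0 0 0 0.5;0 0.035 0 0 0 0 0.5;0 0.035 0 0 0 0 0.5;0 0.035 0 0 0 0 0.5;0 0.035 0 0 0 0 0.5;0 0 0 0 0 0 0.5;0 0 0 0 0 0 0.5'
python3 - <<'E'
from h import *
for n in('side','top'):
    im=r.capture(n); cv2.imwrite(f'pics/{n}22.png',im[:,:,::-1])
    o=(w2p(n,[.5,.1,.02])[0]-[75,60]).astype(int)
    cv2.imwrite(f'pics/{n}22z.png',cv2.resize(im[o[1]:o[1]+120,o[0]:o[0]+150,::-1],None,fx=5,fy=5,interpolation=cv2.INTER_CUBIC))
E
```

```text
time_s: 18.63
tcp_pos: [0.4706, 0.1642, -0.0245]
eef_rot: [-180.0, 0.0, 1.0]
contact_force: [-2.1, -0.1, 6.5]
gripper_width: 0.0278
time_s: 19.13
tcp_pos: [0.4705, 0.164, -0.0248]
eef_rot: [180.0, 0.1, 1.0]
contact_force: [0.4, -0.4, 0.3]
gripper_width: 0.0436
time_s: 20.22
tcp_pos: [0.4632, 0.0023, 0.1407]
eef_rot: [-180.0, 0.0, 0.8]
contact_force: [0.9, 0.9, 0.3]
gripper_width: 0.0437
```

View pics/side22z.png

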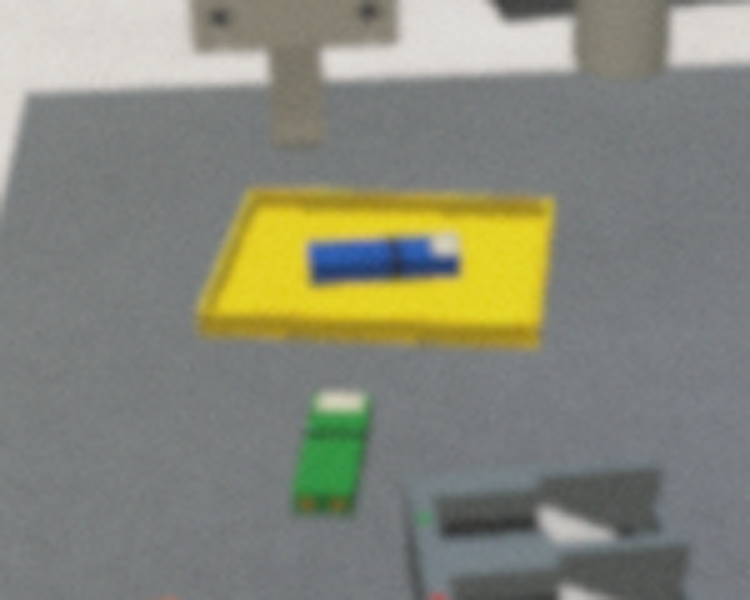

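View pics/top22.png

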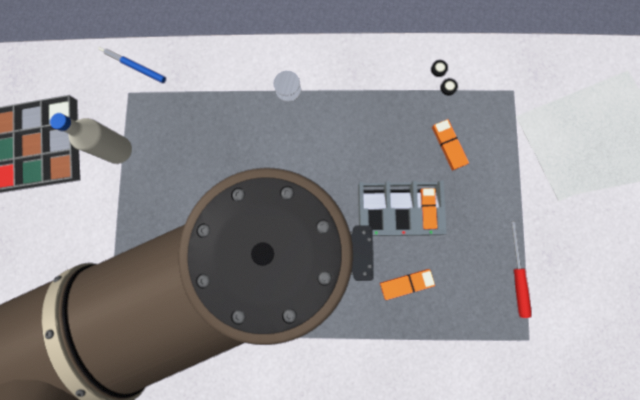

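View pics/side22.png

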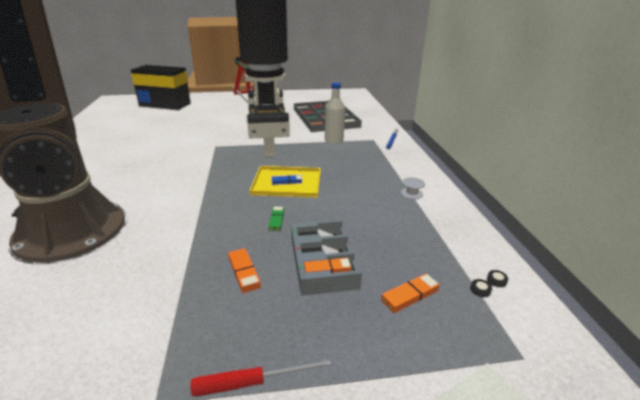

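The side view shows the blue pack at about (287,180), flat in the tray with its white mark up. The orange pack is still in its pocket, at (429,208) in the top view and (328,266) in the side view, and the gripper is clear of everything.

```bash
python3 -c "
from plant import r
print(r.close_job()); print(r.get_state()['time_s'])"
```

```text
the job is handed in; nothing more can be done
None
the job is handed in; nothing more can be done
```

The blue pack is out of the dock and set down in the yellow tray, and I handed the job in at about 20 s of the 48 s allowed. I got no verdict back.

- **What I did:** I pressed the marked end until the pack rocked to about 30° and stayed up. I then gripped the raised end at 35 N with the tool tilted 30°, lifted it out, levelled it and lowered it to the tray floor. Pressing it down reached about 17 N, which I eased to about 6 N before letting go.
- **Last checks:**
    - In the side view the blue pack lies flat, mark up, near the middle of the tray.
    - The orange pack looks unmoved in both views.
    - The gripper is clear of everything, with contact force at noise level (about 1 N).
- **What disagreed:**
    - The fingertips really sat about 30 mm further back along the tool than the reported TCP; both the images and the contacts showed this. I set heights by touch and camera instead, so the reported height read about -25 mm at the tray floor.
    - In the last top view the arm hid the tray, so the final check of the blue pack rests on the side camera alone.

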